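# Bottles onto the multi-place stirrer by size

### The arm

A 6-joint arm with a two-finger parallel gripper is mounted at the origin on the work surface. World frame = base frame: x ahead of the robot, y to its left, z up, the work surface at z = 0. Lengths are in m, angles in rad, forces in N, time in s.
With the tool pointing down it reaches from about 0.375 to 0.975 m from the base axis. Payload 3.8 kg.
Tool frame: the origin (TCP) lies at the very end of the fingers, on their centre line; the grasp point (between the pads) lies 19 mm behind it; z points along the fingers, y is the line along which they close (so a half turn about z gives the same grasp; the last joint's range is limited). The gripper opens to 85 mm and grips with 20 to 120 N. Pads are 22 mm wide; open, the fingers measure 114 mm over their backs; the gripper's body (76 mm by 85 mm) begins 54 mm behind the grasp point. The pads swing forward as they close: fully open they stand 13 mm farther back than shut.
Start: joints at [1.171, 0.264, 1.604, -0, 1.274, -0.037], TCP at [0.24, 0.631, 0.231] pointing down, gripper open.
Joint ranges: [-2.63, 2.63], [-0.94, 2.18], [0.31, 2.57], [-1.31, 4.45], [0, 2.66], [-2.55, 2.55]. Speed limits (rad/s): [2.57, 2.57, 3.14, 3.14, 3.14, 3.14].

### API

Orientations are given as a rotation vector (axis times angle).
In Python, from workcell import bot gives the robot as it stands.
- The arm moves only by the shell command python3 -m creep 'ROWS' [FORCE]. ROWS is JSON, a list of rows, each a list of 5 numbers: the shift along the tool's x, y, z in units of 0.05 m (1.0 is 0.05 m), then the turn about the tool's z in units of 0.1 rad (1.0 is 0.1 rad), then the opening, from 0 (shut) to 1 (fully open). In form: [[tx, ty, tz, spin, hand], ...]. A call has 1 to 20 rows; each row shifts and turns the commanded pose from where the row before left it, along the tool's axes as they then stand; what a row does not reach is not made up. A row lasts 1/8 s, in which the tool goes at most 62.5 mm and 10.7 degrees, less where a joint would pass 70% of its speed; a pose out of reach is approached as far as the arm can. A call with a number of a shift or a turn outside -1 to 1 is refused whole. A call with a gripper value outside its range is refused whole. The fingers move at their own pace and stop on an object; FORCE is the grip in N (left out, the last holds). Time passes only in rows, so rows that do not move let the fingers close. It gives the time, the measured TCP pose, the force, the opening and the grip force at its end, in the units of the state.
- bot.read_state(): the state, without advancing time (a new reading comes with each control period).
- bot.read_camera(name): name is "scene" or "top" or "wrist"; returns a dict with "pixels" (400x640x3 uint8, red, green, blue), "vfov" (degrees; the focal length in pixels is half the picture's height over the tangent of half this angle, whatever the lens; pixels are square), "cx", "cy" (the principal point, pixels), "world_to_cam" (4x4, takes a point from world to camera coordinates). Camera axes: x right, y down, z forward; pixel columns grow to the right and rows downward; lengths in m; the calibration is good to about 2 mm. A picture is of the moment at which its call begins. There is no depth.
- bot.finish_job(): hands the job in; it is judged then, once.
Trained networks look in a picture, given as the dict that the camera call returned (one of the last four; its "shot" number tells which), for a name from the list of things; names that differ only in an ending like _2 or _b are one class to them, and where a whole thing is asked for, a point or a joint stands for the part that bears it (a point fixed in the world has none). Each returns a list of dicts, best first, with "score" (0 to 1); they miss things now and then, are a little off and sometimes report something else, mostly with a low value. They report only what shows in the picture. A call takes as long as a camera call.
- bot.look_for(target, picture): "bbox" ([left, top, right, bottom] in pixels, round what is visible of it).
- bot.regions_of(target, picture): "mask" (400x640 bool, what is visible of it) and "bbox" ([left, top, right, bottom] in pixels, round what is visible of it).
The state is a dict: "time": time; "q": joint angles; "joint_vel": joint speeds; "joint_torque": joint torques, N m; "tool_pos": TCP position; "tcp_rot": TCP orientation; "wrist_force": force on the tool from outside, world axes, zero at the start; "torque": the same for the moment, N m; "width": opening from 0.0 (shut) to 1.0 (fully open); "grip_force": force on a finger pad.
Only numpy, scipy, OpenCV 4.12 (cv2) and the standard library are available. Lean on these libraries where they do the work, as an engineer would, in place of code of your own. Each camera call takes 0.05 s, during which the arm holds its last target. There are 200 camera calls.

### The job

Four closed amber bottles of buffer are to stir overnight on the flat four-place magnetic stirrer. Stand them upright on it, one centred on each ring mark, in order of size: the smallest next to the control box, so that its display stays in view, and the largest at the far end. They are glass, so let none of them tip over on the way.

Things in the scene. Friction and masses are not known exactly. Their poses are not given: they have to be found in the camera images.
- bottle25: the smallest of four closed amber glass laboratory bottles with blue screw caps: round body 36 mm across, 74 mm tall in all, its top 22 mm being the cap, 33 mm across, which is the easiest place to grip from above; about 70 g. Origin: centre of the underside; z up its axis. Stands upright on the bench at the start
- bottle50: the second smallest of four closed amber glass laboratory bottles with blue screw caps: round body 46 mm across, 91 mm tall in all, its top 26 mm being the cap, 40 mm across, which is the easiest place to grip from above; about 120 g. Origin: centre of the underside; z up its axis. Stands upright on the bench at the start
- bottle100: the second largest of four closed amber glass laboratory bottles with blue screw caps: round body 56 mm across, 105 mm tall in all, its top 28 mm being the cap, 54 mm across, which is the easiest place to grip from above; about 210 g. Origin: centre of the underside; z up its axis. Stands upright on the bench at the start
- bottle250: the largest of four closed amber glass laboratory bottles with blue screw caps: round body 70 mm across, 143 mm tall in all, its top 28 mm being the cap, 54 mm across, which is the easiest place to grip from above; about 430 g. Origin: centre of the underside; z up its axis. Stands upright on the bench at the start
- stirrer: flat four-place magnetic stirrer, fixed: a white slab with a steel top, 112 mm deep (its x), 424 mm long (its y), 40 mm high; the top is flat. Origin: centre of the underside. Its four ring marks lie on its y axis at -150, -50, 50 and 150 mm
- markA: one of the four identical printed ring marks on the stirrer's steel top, black ring 82 mm across with a dot at its centre; flat, nothing stands proud. Neighbours are 100 mm apart. The letter says nothing about which place in the row it has. Origin: its centre, on the stirrer's top, 40 mm above the bench
- markB: one of the four identical printed ring marks on the stirrer's steel top, black ring 82 mm across with a dot at its centre; flat, nothing stands proud. Neighbours are 100 mm apart. The letter says nothing about which place in the row it has. Origin: its centre, on the stirrer's top, 40 mm above the bench
- markC: one of the four identical printed ring marks on the stirrer's steel top, black ring 82 mm across with a dot at its centre; flat, nothing stands proud. Neighbours are 100 mm apart. The letter says nothing about which place in the row it has. Origin: its centre, on the stirrer's top, 40 mm above the bench
- markD: one of the four identical printed ring marks on the stirrer's steel top, black ring 82 mm across with a dot at its centre; flat, nothing stands proud. Neighbours are 100 mm apart. The letter says nothing about which place in the row it has. Origin: its centre, on the stirrer's top, 40 mm above the bench
- control: the stirrer's separate control box, fixed: grey, sloped white panel with display, black knob and two keys; 110 mm deep, 86 wide, 70 high. It stands in line with the row beyond either end of the stirrer, its centre 125 mm from the nearest mark's (a round white vortex mixer, 94 mm across, 88 high, stands likewise beyond the other end). Origin: centre of the underside

How it is judged:
At the end, for the whole second after the job is handed in: All four bottles stand upright (within 0.08 rad) and still on the stirrer's top, each centred within 15 mm on its own ring mark, along the row from the control box: 25 ml, 50 ml, 100 ml, 250 ml (x of bottle25 in the frame of stirrer between -0.015 and 0.015 m and horizontal distance between bottle25 and control between 0.11 and 0.14 m and z of bottle25 in the frame of stirrer between 0.035 and 0.045 m and angle between each of bottle25, bottle50, bottle100, bottle250's own z axis and vertical below 0.08 rad and linear speed of each of bottle25, bottle50, bottle100, bottle250 below 0.02 m/s and x of bottle50 in the frame of stirrer between -0.015 and 0.015 m and horizontal distance between bottle50 and control between 0.21 and 0.24 m and z of bottle50 in the frame of stirrer between 0.035 and 0.045 m and x of bottle100 in the frame of stirrer between -0.015 and 0.015 m and horizontal distance between bottle100 and control between 0.31 and 0.34 m and z of bottle100 in the frame of stirrer between 0.035 and 0.045 m and x of bottle250 in the frame of stirrer between -0.015 and 0.015 m and horizontal distance between bottle250 and control between 0.41 and 0.44 m and z of bottle250 in the frame of stirrer between 0.035 and 0.045 m); the robot touches nothing.
It fails at once if a bottle is tipped over (leans more than 0.7 rad) (angle between any of bottle25, bottle50, bottle100, bottle250's own z axis and vertical above 0.7 rad).
It also fails if it takes over 99 s, if anything falls off the work surface, if the arm or the gripper's body presses on something with over 40 N, if the wrist force passes 120 N, or if a joint passes its speed limit or range.

## Working session

There is one attempt and no reset: what is moved stays moved. The work goes in short steps, Python scripts to look and compute and a shell command to move; the robot and the scene stay as the last step left them, time stands still between calls to the robot, and variables do not carry over. Pictures are saved under pics/ and viewed, at most 14 in all, crops included, and the job is handed in when it is done.

```bash
mkdir -p pics; ls
cat > h.py <<'E'
import numpy as np, cv2
from workcell import bot
def cam(n,save=None):
    p=bot.read_camera(n)
    if save: cv2.imwrite('pics/'+save,p['pixels'][:,:,::-1])
    return p
def ray(p,u,v):
    f=200/np.tan(np.radians(p['vfov'])/2)
    T=np.array(p['world_to_cam']); R=T[:3,:3]
    d=R.T@np.array([(u-p['cx'])/f,(v-p['cy'])/f,1.]); return -R.T@T[:3,3], d
def onz(p,u,v,z):
    o,d=ray(p,u,v); return o+d*(z-o[2])/d[2]
def proj(p,X):
    f=200/np.tan(np.radians(p['vfov'])/2)
    T=np.array(p['world_to_cam']); c=T[:3,:3]@np.array(X)+T[:3,3]
    return np.array([p['cx']+f*c[0]/c[2],p['cy']+f*c[1]/c[2]])
def tri(rs):
    A=0;b=0
    for o,d in rs:
        d=d/np.linalg.norm(d);P=np.eye(3)-np.outer(d,d);A=A+P;b=b+P@o
    return np.linalg.solve(A,b)
E
python3 - <<'E'
from h import *
np.set_printoptions(precision=3,suppress=True)
for n in ['top','scene']:
    p=cam(n,n+'0.png'); print(n,p['vfov'],ray(p,320,200))
    for t in ['bottle25','bottle50','bottle100','bottle250','stirrer','control','markA']:
        for r in bot.look_for(t,p)[:4]: print(t,round(r['score'],2),np.round(r['bbox'],1))
print(bot.read_state())
E
```

```text
pics
top 53.13723103994488 (array([0.361, 0.007, 1.049]), array([ 0.196, -0.006, -0.981]))
bottle25 0.77 [306.7 233.2 330.5 259.3]
bottle25 0.77 [249.4 243.4 280.5 271.2]
bottle25 0.65 [202.3 248.2 229.1 270. ]
bottle25 0.55 [373.4 253.2 385.5 267. ]
bottle50 0.77 [306.7 233.2 330.5 259.3]
bottle50 0.77 [249.4 243.4 280.5 271.2]
bottle50 0.65 [202.3 248.2 229.1 270. ]
bottle50 0.55 [373.4 253.2 385.5 267. ]
bottle100 0.77 [306.7 233.2 330.5 259.3]
bottle100 0.77 [249.4 243.4 280.5 271.2]
bottle100 0.65 [202.3 248.2 229.1 270. ]
bottle100 0.55 [373.4 253.2 385.5 267. ]
bottle250 0.77 [306.7 233.2 330.5 259.3]
bottle250 0.77 [249.4 243.4 280.5 271.2]
bottle250 0.65 [202.3 248.2 229.1 270. ]
bottle250 0.55 [373.4 253.2 385.5 267. ]
stirrer 0.94 [216.7 147.4 381.4 209. ]
control 0.56 [173.3 166.3 218.3 216.7]
markA 0.65 [343.9 155.  372.9 184.6]
markA 0.53 [171.6 168.5 216.2 215.8]
scene 44.77563711504855 (array([1.047, 0.755, 0.638]), array([-0.463, -0.699, -0.545]))
bottle25 0.92 [436.2 218.2 465.  265.4]
bottle25 0.73 [244.3 189.1 281.2 211.1]
bottle25 0.72 [325.5 149.  341.6 180.9]
b
[... 421 characters left out ...]
3 189.1 281.2 211.1]
bottle250 0.72 [325.5 149.  341.6 180.9]
bottle250 0.6 [390.9 165.  423.8 237.3]
stirrer 0.7 [226.5 181.  399.2 307.6]
control 0.66 [365.2 269.4 448.2 342.8]
control 0.65 [335.2 251.6 377.  276.5]
markA 0.7 [245.8 191.  278.6 210. ]
{'time': 0.8, 'q': array([ 1.171,  0.264,  1.604, -0.   ,  1.274, -0.037]), 'joint_vel': array([-0.003, -0.   , -0.001, -0.001,  0.001,  0.   ]), 'joint_torque': array([ -0.   , -51.498, -36.77 ,  -0.   ,   0.001,   0.   ]), 'tool_pos': array([0.24 , 0.631, 0.231]), 'tcp_rot': array([0.567, 3.09 , 0.   ]), 'wrist_force': array([ 0.185, -0.815,  0.198]), 'torque': array([ 0.005, -0.012, -0.072]), 'grip_force': 0.0, 'width': 0.9992207430332305}
```

View pics/top0.png

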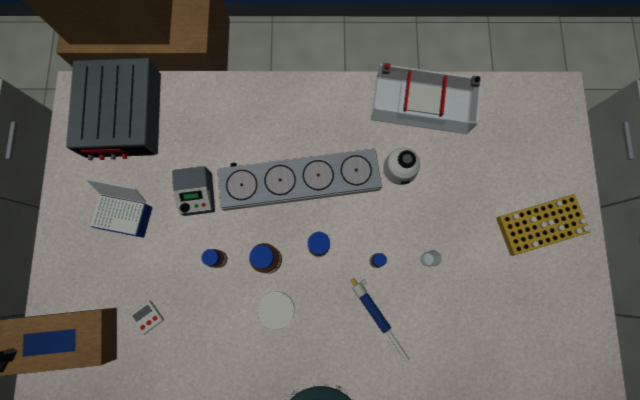

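View pics/scene0.png

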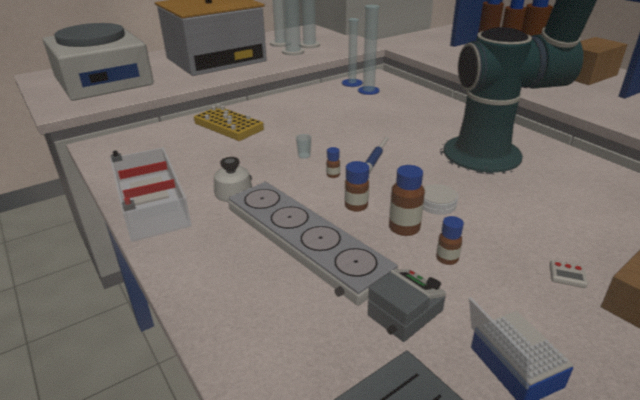

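The top view shows the control box at the left (193,190), the rings at (241,184), (280,180), (318,175) and (356,170), and the caps at (211,257) 50 ml, (263,256) 250 ml, (319,243) 100 ml and (379,260) 25 ml. The scene view agrees: rings at (357,262) next to the control box through to (262,198).

```bash
cat > m.py <<'E'
from h import *
from scipy.optimize import least_squares
np.set_printoptions(precision=4,suppress=True)
B={'50':(.0200,.026,.091),'250':(.027,.028,.143),'100':(.027,.028,.105),'25':(.0165,.022,.074)}
def blobs(p,seeds):
    hsv=cv2.cvtColor(p['pixels'],cv2.COLOR_RGB2HSV)
    m=((hsv[...,0]>105)&(hsv[...,0]<130)&(hsv[...,1]>150)&(hsv[...,2]>40)).astype(np.uint8)
    n,l,st,c=cv2.connectedComponentsWithStats(m)
    out={}
    for k,s in seeds.items():
        i=min(range(1,n),key=lambda i:np.hypot(*(c[i]-s))+(1000 if st[i,4]<30 else 0))
        x,y,w,h=st[i,:4]; out[k]=np.array([x-.5,y-.5,x+w-.5,y+h-.5])
    return out
a=np.linspace(0,2*np.pi,60)
def box(p,X,r,h):
    P=np.array([proj(p,[X[0]+r*np.cos(t),X[1]+r*np.sin(t),X[2]-z]) for t in a for z in (0,h)])
    return np.r_[P.min(0),P.max(0)]
def ringc(p,g):
    g=np.array(g); w=16; x0,y0=(g-w).astype(int)
    im=cv2.cvtColor(p['pixels'],cv2.COLOR_RGB2GRAY)[y0:y0+2*w,x0:x0+2*w]
    return im
if __name__=='__main__':
    t=cam('top');s=cam('scene')
    bt=blobs(t,{'50':(211,257),'250':(263,256),'100':(319,243),'25':(379,260)})
    bs=blobs(s,{'50':(453,226),'250':(407,178),'100':(356,172),'25':(333,154)})
    for k,(r,h,z) in B.items():
        def e(X,both=True): return np.r_[box(t,X,r,h)-bt[k],box(s,X,r,h)-bs[k]]
        so=least_squares(e,[.45,0,z]); print(k,so.x,'expect z',z,so.fun)
        s1=least_squares(lambda q:box(t,[*q,z],r,h)-bt[k],[.45,0]); print('   top only',s1.x,s1.fun)
    # rings: dark pixels on grid model fit: row origin, dir; intensity minimisation in both
    G={n:cv2.GaussianBlur(cv2.cvtColor(p['pixels'],cv2.COLOR_RGB2GRAY),(0,0),1.2).astype(np.float32) for n,p in (('t',t),('s',s))}
    from scipy.optimize import minimize
    def pts(v):
        x,y,th=v; d=np.array([-np.sin(th),np.cos(th)]); L=[]
        for q in (-.15,-.05,.05,.15):
            c=np.array([x,y])+q*d; L+=[c]*6+[c+.0405*np.array([np.cos(b),np.sin(b)]) for b in a]
        return np.array(L)
    def cost(v,z,ps):
        P=pts(v); tot=0
        for n,p in ps:
            uv=np.array([proj(p,[*q,z]) for q in P]).astype(np.float32)
            tot+=cv2.remap(G[n],uv[:,:1],uv[:,1:],cv2.INTER_LINEAR).mean()
        return tot
    c=[onz(t,*u,.04)[:2] for u in [(241,184),(280,180),(318,175),(356,170)]]; print(np.array(c))
    d=c[0]-c[3]; v0=[*np.mean(c,0),np.arctan2(-d[0],d[1])]
    sx=np.array([v0]+[np.array(v0)+e for e in np.diag([.006,.006,.03])])
    for z in (.03,.04,.05):
        o=minimize(cost,v0,(z,[('t',t),('s',s)]),method='Nelder-Mead',options=dict(initial_simplex=sx)); print(z,o.x,o.fun)
    for nm in [[('t',t)],[('s',s)]]:
        o=minimize(cost,v0,(.04,nm),method='Nelder-Mead',options=dict(initial_simplex=sx)); print(nm[0][0],o.x,o.fun)
E
python3 m.py
```

```text
50 [ 0.3529  0.4543 -0.2356] expect z 0.091 [-32.3255  26.7745 -33.8846  23.7266 -14.9433   6.4629 -40.2661  -1.3075]
   top only [0.4143 0.2659] [-1.2284 -0.6643  1.2622  0.6598]
250 [0.3587 0.1279 0.4739] expect z 0.143 [-36.772   18.0774 -19.3662  33.081  -58.0283  -7.3255 -37.6969  11.8401]
   top only [0.4137 0.1348] [-0.6619 -0.2591  0.6824  0.253 ]
100 [0.3581 0.0634 0.4691] expect z 0.105 [-48.538   31.6281 -31.6178  47.3063 -82.5984  -9.6574 -64.6799   8.1914]
   top only [0.448 0.005] [-0.4408 -0.3138  0.441   0.3111]
25 [ 0.3239 -0.017   0.4573] expect z 0.074 [-49.8631  40.752  -39.7017  52.9725 -91.9656 -10.1105 -87.5893   0.7111]
   top only [ 0.4103 -0.1428] [-0.9289 -1.0257  0.9089  1.0286]
[[ 0.6057  0.2058]
 [ 0.6164  0.1049]
 [ 0.6298  0.0062]
 [ 0.6434 -0.0931]]
0.03 [0.627  0.0568 0.1326] 187.3641357421875
0.04 [0.6237 0.055  0.1323] 171.33810424804688
0.05 [0.6234 0.0571 0.1296] 186.61424255371094
t [0.6244 0.0563 0.131 ] 78.77007293701172
s [0.6228 0.0527 0.132 ] 89.53948211669922
```

```bash
sed -i 's/>150)&(hsv\[...,2\]>40)/>120)\&(hsv[...,2]>40)/' m.py
python3 - <<'E'
from m import *
t=cam('top');s=cam('scene')
S={'50':(453,226),'250':(407,178),'100':(356,172),'25':(333,154)}
hsv=cv2.cvtColor(s['pixels'],cv2.COLOR_RGB2HSV)
for k,u in S.items(): print(k,hsv[u[1],u[0]])
bt=blobs(t,{'50':(211,257),'250':(263,256),'100':(319,243),'25':(379,260)});bs=blobs(s,S)
for k,(r,h,z) in B.items():
    s0=least_squares(lambda q:box(t,[*q,z],r,h)-bt[k],[.45,0]).x
    print(k,bt[k],bs[k],box(s,[*s0,z],r,h))
    so=least_squares(lambda X:np.r_[box(t,X,r,h)-bt[k],box(s,X,r,h)-bs[k]],[*s0,z],loss='soft_l1'); print('  ',s0,so.x,so.fun)
E
```

```text
50 [113 143 114]
250 [115 135  87]
100 [112 146 108]
25 [114 126  91]
50 [201.5 248.5 218.5 265.5] [443.5 216.5 462.5 238.5] [441.461  216.0382 464.3631 239.0463]
   [0.4155 0.266 ] [0.4154 0.2656 0.0908] [-1.0537 -0.1226  1.4235  0.2023 -2.1493 -0.4635  1.7402  0.5344]
250 [249.5 244.5 273.5 268.5] [397.5 165.5 421.5 188.5] [395.6884 164.421  423.1916 189.2509]
   [0.4137 0.1348] [0.4137 0.1346 0.1423] [-0.5635 -0.2073  0.7606  0.2869 -1.8481 -0.8324  1.6413  0.9933]
100 [307.5 231.5 329.5 254.5] [346.5 161.5 367.5 182.5] [345.3163 160.9021 369.5232 183.4795]
   [0.448 0.005] [0.448  0.0048 0.1052] [-0.3331 -0.3364  0.5526  0.2929 -1.2616 -0.7045  1.9424  0.8686]
25 [372.5 252.5 386.5 266.5] [327.5 147.5 337.5 159.5] [326.341  146.8521 339.353  160.5685]
   [ 0.4103 -0.144 ] [ 0.4104 -0.1441  0.0744] [-0.3622 -0.0572  0.4937  0.0026 -1.2004 -0.7924  1.8131  0.9238]
```

Measured heights match the text (caps 0.091/0.142/0.105/0.074 m, stirrer 0.04 m). I'll turn the tool so its y axis is across the row.

```bash
python3 -m creep '[[0,0,0,0.976,1],[0,0,0,0.976,1],[0,0,0,0.976,1],[0,0,0,0.976,1],[0,0,0,0.976,1],[0,0,0,0.976,1],[0,0,0,0.976,1],[0,0,0,0.976,1],[0,0,0,0.976,1],[0,0,0,0.976,1],[0,0,0,0.976,1],[0,0,0,0,1],[0,0,0,0,1]]' 30
cat > w.py <<'E'
from m import *
C=np.array([.6239,.0553]);th=.132
import sys
def uv(P): d=np.array(P[:2])-C; return d@[-np.sin(th),np.cos(th)], d@[np.cos(th),np.sin(th)]
if __name__=='__main__':
    s=bot.read_state(); from scipy.spatial.transform import Rotation as R
    M=R.from_rotvec(s['tcp_rot']).as_matrix()
    print('t',round(s['time'],2),'tcp',s['tool_pos'],'uv',np.round(uv(s['tool_pos']),4),'yaw',np.arctan2(M[1,1],M[0,1]),'w',s['width'],'g',s['grip_force'],'q',s['q'])
    if len(sys.argv)>2:
        T=np.array([float(a) for a in sys.argv[1:4]]); u=np.array([*uv(s['tool_pos']),s['tool_pos'][2]])
        print('units to go (tool x,y,z):',(T-u)*[1,1,-1]/.05,'spin',(np.arctan2(M[1,1],M[0,1])-th)/.1)
E
python3 w.py -.1696 -.2379 .15
```

```text
time: 2.62
tool_pos: [0.2395, 0.6311, 0.2313]
tcp_rot: [2.065, 2.367, -0.0]
wrist_force: [-0.1, -0.1, -0.2]
width: 1.0
grip_force: 0.0
t 2.62 tcp [0.2395 0.6311 0.2313] uv [ 0.6213 -0.3052] yaw 0.1360302139355585 w 1.000419638326151 g 0.0 q [ 1.1711  0.2639  1.604  -0.      1.2737  1.0351]
units to go (tool x,y,z): [-15.8188   1.3468   1.6254] spin 0.040302139355584965
```

```bash
python3 -m creep '[[-0.4,0.3,0,0.04,1],[-0.9,0.6,0,0,1],[-0.9,0.7,0,0,1],[-0.9,0.7,0,0,1],[-0.9,0.5,0,0,1],[-0.9,0.2,0,0,1],[-0.9,0,0,0,1],[-0.9,0,0,0,1],[-0.9,0,0,0,1],[-0.9,0,0,0,1],[-0.9,0,0,0,1],[-0.9,0,0,0,1],[-0.9,0,0,0,1],[-0.9,-0.2,0,0,1],[-0.9,-0.3,0.3,0,1],[-0.9,-0.4,0.3,0,1],[-0.9,-0.4,0.4,0,1],[-0.9,-0.3,0.4,0,1],[-0.12,-0.05,0.2,0,1],[0,0,0,0,1]]'; python3 w.py -.1696 -.2379 .13
```

```text
time: 5.12
tool_pos: [0.4083, -0.1446, 0.1505]
tcp_rot: [-2.073, -2.358, 0.001]
wrist_force: [0.4, -0.2, -0.3]
width: 1.0
grip_force: 0.0
t 5.12 tcp [ 0.4083 -0.1446  0.1505] uv [-0.1698 -0.2401] yaw 0.12852669687498344 w 0.9997843809427117 g 0.0 q [-0.3981 -0.1362  2.1832  0.0003  1.0965 -0.5268]
units to go (tool x,y,z): [0.0032 0.0432 0.4109] spin -0.034733031250165636
```

Run:
```python
from m import *
p=cam('wrist','w25.png'); print(proj(p,[.4104,-.1441,.074]))
```

```text
[331.126  206.9377]
```

View pics/w25.png

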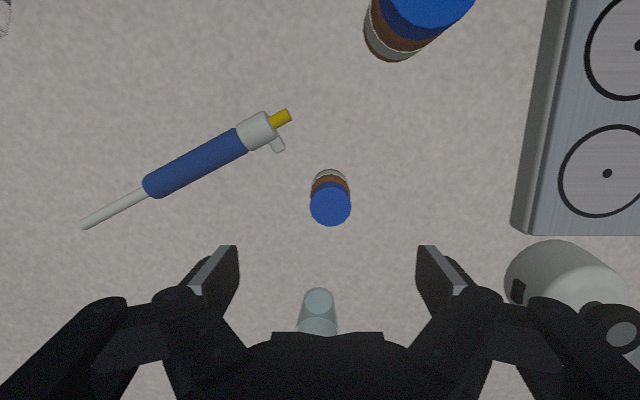

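The wrist view shows the 25 ml cap at (331,206), predicted (331,207). I'll go down and grip.

```bash
python3 -m creep '[[0,0.04,0.4,-0.03,1],[0,0,0.5,0,1],[0,0,0.5,0,1],[0,0,0.4,0,1],[0,0,0.25,0,1],[0,0,0.12,0,1],[0,0,0,0,1],[0,0,0,0,0],[0,0,0,0,0],[0,0,0,0,0],[0,0,0,0,0],[0,0,0,0,0],[0,0,0,0,0],[0,0,0,0,0],[0,0,0,0,0]]' 30; python3 w.py .15 0 .04
```

```text
time: 7.05
tool_pos: [0.4116, -0.1444, 0.0432]
tcp_rot: [2.068, 2.364, -0.0]
wrist_force: [-1.8, 0.5, 6.5]
width: 0.377
grip_force: 29.7
t 7.05 tcp [ 0.4116 -0.1444  0.0432] uv [-0.17   -0.2367] yaw 0.1333910606682281 w 0.3769503036523266 g 29.7152739673038 q [-0.3943  0.0179  2.269  -0.0002  0.8542 -0.5275]
units to go (tool x,y,z): [6.3999 4.7338 0.065 ] spin 0.013910606682280835
```

```bash
python3 -m creep '[[0,0,-0.2,0,0],[0,0,-0.4,0,0],[0,0,-0.5,0,0],[0,0.2,-0.4,0,0],[0,0.4,-0.1,0,0],[0,0.6,0,0,0],[0.1,0.7,0,0,0],[0.3,0.8,0,0,0],[0.5,0.7,0,0,0],[0.7,0.5,0,0,0],[0.8,0.4,0,0,0],[0.8,0.3,0,0,0],[0.8,0.13,0,0,0],[0.8,0,0,0,0],[0.6,0,0,0,0],[0.5,0,0,0,0],[0.3,0,0,0,0],[0.2,0,0,0,0],[0,0,0,0,0],[0,0,0,0,0]]'; python3 w.py .15 0 .085
```

```text
time: 9.55
tool_pos: [0.6033, 0.2037, 0.1227]
tcp_rot: [2.069, 2.364, -0.001]
wrist_force: [-0.2, -0.5, 0.1]
width: 0.378
grip_force: 29.9
t 9.55 tcp [0.6033 0.2037 0.1227] uv [ 0.1499 -0.0009] yaw 0.13283206681005805 w 0.3780018998953905 g 29.906175662908936 q [ 0.2867  0.2784  1.7943 -0.0004  1.069   0.1541]
units to go (tool x,y,z): [0.0027 0.017  0.7545] spin 0.008320668100580408
```

```bash
python3 -m creep '[[0,0.017,0.2,0,0],[0,0,0.3,0,0],[0,0,0.15,0,0],[0,0,0.08,0,0],[0,0,0.05,0,0],[0,0,0,0,0],[0,0,0,0,0]]'; python3 w.py .15 0 .083
```

```text
time: 10.42
tool_pos: [0.6044, 0.2048, 0.0842]
tcp_rot: [2.068, 2.364, 0.001]
wrist_force: [0.2, 0.9, -0.3]
width: 0.375
grip_force: 30.0
t 10.43 tcp [0.6044 0.2048 0.0842] uv [0.1507 0.0004] yaw 0.13347223990283602 w 0.3754314807667196 g 30.017658980068518 q [ 0.2876  0.3197  1.8194 -0.      1.0016  0.1541]
units to go (tool x,y,z): [-0.0143 -0.0071  0.0248] spin 0.014722399028360145
```

Run:
```python
from m import *
s=cam('scene','s25.png'); cv2.imwrite('pics/s25c.png',cv2.resize(s['pixels'][180:340,220:480,::-1],None,fx=3,fy=3))
print(proj(s,[.6041,.204,.04]),proj(s,[.6041,.204,.114]))
```

```text
[355.7002 261.9424] [356.7476 230.4448]
```

View pics/s25c.png

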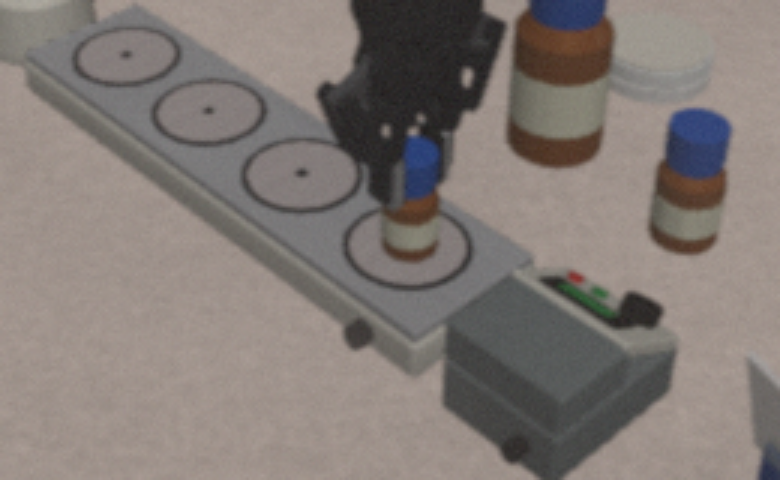

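The crop shows the 25 ml bottle upright with its base at about (410,250), against the ring centre at (407,246). Releasing it and going to the 50 ml bottle.

```bash
python3 -m creep '[[0,0,0.02,0,0],[0,0,0,0,0],[0,0,0,0,1],[0,0,0,0,1],[0,0,0,0,1],[0,0,0,0,1],[0,0,0,0,1],[0,0,0,0,1],[0,0,-0.3,0,1],[0,0,-0.6,0,1],[0,0,-0.7,0,1],[0.2,-0.4,0,0,1],[0.4,-0.8,0,0,1],[0.4,-0.8,0,0,1],[0.4,-0.8,0,0,1],[0.3,-0.58,0,0,1],[0.02,-0.2,0,0,1],[0,0,0.2,0,1],[0,0,0.2,0,1],[0,0,0,0,1]]'; python3 w.py .2359 -.179 .059
python3 - <<'E'
from m import *
p=cam('wrist','w50.png'); print(proj(p,[.4154,.2656,.091]),blobs(p,{'50':proj(p,[.4154,.2656,.091])}))
t=cam('top');bt=blobs(t,{'25':proj(t,[.604,.204,.114])})['25']
print(least_squares(lambda q:box(t,[*q,.114],.0165,.022)-bt,[.6,.2]).x)
E
```

```text
time: 12.98
tool_pos: [0.4151, 0.2651, 0.1412]
tcp_rot: [-2.069, -2.363, 0.004]
wrist_force: [0.1, -1.1, 0.5]
width: 0.997
grip_force: 0.0
t 12.97 tcp [0.4151 0.2651 0.1412] uv [ 0.2355 -0.1794] yaw 0.1323158965366019 w 0.9965359736216498 g 0.0 q [ 0.518  -0.004   2.0793 -0.0002  1.0692  0.3857]
units to go (tool x,y,z): [0.0083 0.0074 1.6436] spin 0.00315896536601884
[329.0492 217.8102] {'50': array([299.5, 183.5, 355.5, 245.5])}
[0.604  0.2071]
```

View pics/w50.png

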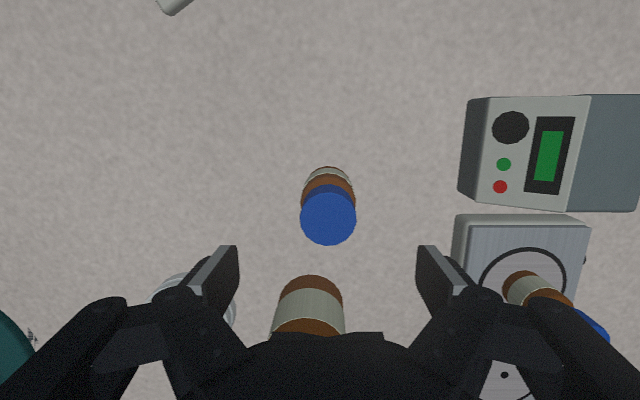

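The 50 ml cap is at (328,217), predicted (329,218), and the 25 ml bottle stands within 4 mm of its mark. I'll grip the 50 ml bottle.

```bash
python3 -m creep '[[0,0,0.3,0,1],[0,0,0.4,0,1],[0,0,0.4,0,1],[0,0,0.3,0,1],[0,0,0.15,0,1],[0,0,0.07,0,1],[0,0,0,0,1],[0,0,0,0,0],[0,0,0,0,0],[0,0,0,0,0],[0,0,0,0,0],[0,0,0,0,0],[0,0,0,0,0],[0,0,0,0,0],[0,0,0,0,0]]' 35; python3 w.py .05 0 .1
```

```text
time: 14.95
tool_pos: [0.4156, 0.2663, 0.0624]
tcp_rot: [2.068, 2.364, 0.001]
wrist_force: [-1.4, -0.8, 6.5]
width: 0.46
grip_force: 35.4
t 14.95 tcp [0.4156 0.2663 0.0624] uv [ 0.2366 -0.1787] yaw 0.13337305218030585 w 0.45955190532509865 g 35.36717891693115 q [0.5193 0.0953 2.1426 0.     0.9029 0.3859]
units to go (tool x,y,z): [-3.7311  3.5749 -0.7527] spin 0.013730521803058393
```

```bash
python3 -m creep '[[0,0,-0.2,0,0],[0,0,-0.4,0,0],[0,0,-0.5,0,0],[0,0,-0.4,0,0],[-0.15,0.15,-0.1,0,0],[-0.3,0.3,0,0,0],[-0.5,0.48,0,0,0],[-0.6,0.57,0,0,0],[-0.6,0.57,0,0,0],[-0.6,0.57,0,0,0],[-0.5,0.48,0,0,0],[-0.3,0.3,0,0,0],[-0.15,0.15,0,0,0],[0,0,0,0,0],[0,0,0,0,0]]'; python3 w.py .05 0 .103
```

```text
time: 16.82
tool_pos: [0.6158, 0.1071, 0.1415]
tcp_rot: [-2.067, -2.365, 0.001]
wrist_force: [-0.7, -0.1, -1.1]
width: 0.457
grip_force: 35.4
t 16.82 tcp [0.6158 0.1071 0.1415] uv [ 0.0524 -0.0012] yaw 0.13412792050548247 w 0.45672485624709835 g 35.418405532836914 q [ 0.1322  0.2403  1.8048  0.0004  1.0975 -0.0021]
units to go (tool x,y,z): [-0.0484  0.0242  0.7707] spin 0.021279205054824668
```

```bash
python3 -m creep '[[-0.05,0.024,0.2,0,0],[0,0,0.3,0,0],[0,0,0.15,0,0],[0,0,0.08,0,0],[0,0,0.04,0,0],[0,0,0,0,0],[0,0,0,0,0]]'; python3 w.py .05 0 .1025;  python3 - <<'E'
from m import *
s=cam('scene'); cv2.imwrite('pics/s50c.png',cv2.resize(s['pixels'][180:340,220:480,::-1],None,fx=3,fy=3))
E
```

```text
time: 17.7
tool_pos: [0.6186, 0.1041, 0.1038]
tcp_rot: [2.068, 2.364, 0.001]
wrist_force: [0.1, 0.1, -1.1]
width: 0.46
grip_force: 35.4
t 17.7 tcp [0.6186 0.1041 0.1038] uv [0.0491 0.0012] yaw 0.13330206470920555 w 0.46021069367385026 g 35.424508452415466 q [ 0.127   0.2804  1.8305  0.      1.0299 -0.0063]
units to go (tool x,y,z): [ 0.0183 -0.0242  0.0252] spin 0.01302064709205547
```

View pics/s50c.png

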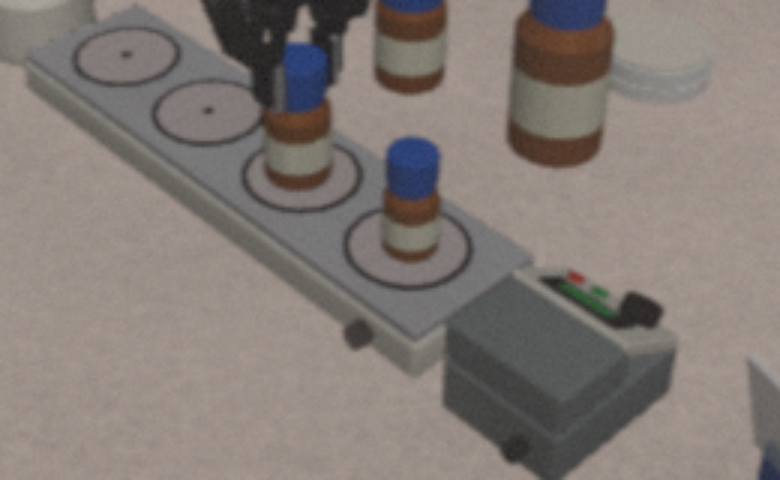

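Crop: the 25 ml and 50 ml bottles stand on their rings, the 50 ml base at about (298,176) against the ring centre at (302,173). Releasing it and going to the 100 ml bottle.

```bash
python3 -m creep '[[0,0,0.025,0,0],[0,0,0,0,0],[0,0,0,0,1],[0,0,0,0,1],[0,0,0,0,1],[0,0,0,0,1],[0,0,0,0,1],[0,0,0,0,1],[0,0,-0.3,0,1],[0,0,-0.6,0,1],[0,0,-0.6,0,1],[-0.15,-0.35,0,0,1],[-0.3,-0.75,0,0,1],[-0.35,-0.8,0,0,1],[-0.35,-0.8,0,0,1],[-0.25,-0.65,0,0,1],[-0.11,-0.29,0,0,1],[0,0,0,0,1],[0,0,0,0,1]]'; python3 w.py -.0267 -.181 .07
python3 - <<'E'
from m import *
p=cam('wrist','w100.png'); q=proj(p,[.448,.005,.105]);print(q,blobs(p,{'100':q}),box(p,[.448,.005,.105],.027,.028))
E
```

```text
time: 20.12
tool_pos: [0.4493, 0.0054, 0.1778]
tcp_rot: [2.067, 2.364, 0.002]
wrist_force: [-0.2, 0.1, -0.2]
width: 1.001
grip_force: 0.0
t 20.12 tcp [0.4493 0.0054 0.1778] uv [-0.0265 -0.1797] yaw 0.13353401567919213 w 1.0007321233474509 g 0.0 q [-0.0437 -0.1326  2.1267  0.0003  1.1457 -0.1774]
units to go (tool x,y,z): [-0.0038 -0.0261  2.1553] spin 0.015340156791921189
[326.3238 208.793 ] {'100': array([291.5, 169.5, 360.5, 241.5])} [290.9761 167.5294 361.6609 241.4188]
```

Blob and prediction agree to within 2 px. I'll go down and grip the 100 ml bottle.

```bash
python3 -m creep '[[0,-0.026,0.3,0,1],[0,0,0.5,0,1],[0,0,0.5,0,1],[0,0,0.4,0,1],[0,0,0.3,0,1],[0,0,0.16,0,1],[0,0,0,0,1],[0,0,0,0,0],[0,0,0,0,0],[0,0,0,0,0],[0,0,0,0,0],[0,0,0,0,0],[0,0,0,0,0],[0,0,0,0,0]]' 45; python3 w.py -.05 0 .11
```

```text
time: 21.92
tool_pos: [0.4477, 0.0048, 0.0701]
tcp_rot: [2.067, 2.363, 0.002]
wrist_force: [0.3, 0.8, 6.5]
width: 0.619
grip_force: 47.1
t 21.93 tcp [0.4477 0.0048 0.0701] uv [-0.0268 -0.1813] yaw 0.13337791082972808 w 0.6193710723124372 g 47.12471544742584 q [-0.0448 -0.0037  2.2295 -0.      0.9138 -0.1782]
units to go (tool x,y,z): [-0.4635  3.627  -0.7977] spin 0.01377910829728074
```

```bash
python3 -m creep '[[0,0,-0.2,0,0],[0,0,-0.4,0,0],[0,0,-0.5,0,0],[0,0,-0.4,0,0],[-0.06,0.2,-0.1,0,0],[-0.08,0.4,0,0,0],[-0.08,0.6,0,0,0],[-0.08,0.7,0,0,0],[-0.08,0.7,0,0,0],[-0.08,0.5,0,0,0],[0,0.35,0,0,0],[0,0.18,0,0,0],[0,0,0,0,0],[0,0,0,0,0]]'; python3 w.py -.05 0 .111
```

```text
time: 23.68
tool_pos: [0.6287, 0.0062, 0.1485]
tcp_rot: [-2.068, -2.364, 0.001]
wrist_force: [-0.5, 0.1, -1.8]
width: 0.618
grip_force: 47.7
t 23.68 tcp [0.6287 0.0062 0.1485] uv [-0.0493 -0.0017] yaw 0.13344813244122686 w 0.6179328862869754 g 47.657103538513184 q [-0.0297  0.2408  1.7903 -0.0001  1.1118 -0.1631]
units to go (tool x,y,z): [-0.0141  0.0332  0.7502] spin 0.014481324412268515
```

```bash
python3 -m creep '[[-0.014,0.033,0.2,0,0],[0,0,0.3,0,0],[0,0,0.15,0,0],[0,0,0.08,0,0],[0,0,0.03,0,0],[0,0,0,0,0],[0,0,0,0,0]]'; python3 w.py -.05 0 .11;  python3 - <<'E'
from m import *
s=cam('scene'); cv2.imwrite('pics/s100c.png',cv2.resize(s['pixels'][140:300,220:480,::-1],None,fx=3,fy=3))
E
```

```text
time: 24.55
tool_pos: [0.6317, 0.0058, 0.1116]
tcp_rot: [2.068, 2.364, 0.001]
wrist_force: [-0.1, -0.3, -1.8]
width: 0.617
grip_force: 47.7
t 24.55 tcp [0.6317 0.0058 0.1116] uv [-0.0501  0.0012] yaw 0.13339852749064632 w 0.6173904402209036 g 47.6605886220932 q [-0.0303  0.2799  1.8151 -0.      1.0456 -0.1637]
units to go (tool x,y,z): [ 0.0029 -0.025   0.0318] spin 0.013985274906463119
```

View pics/s100c.png

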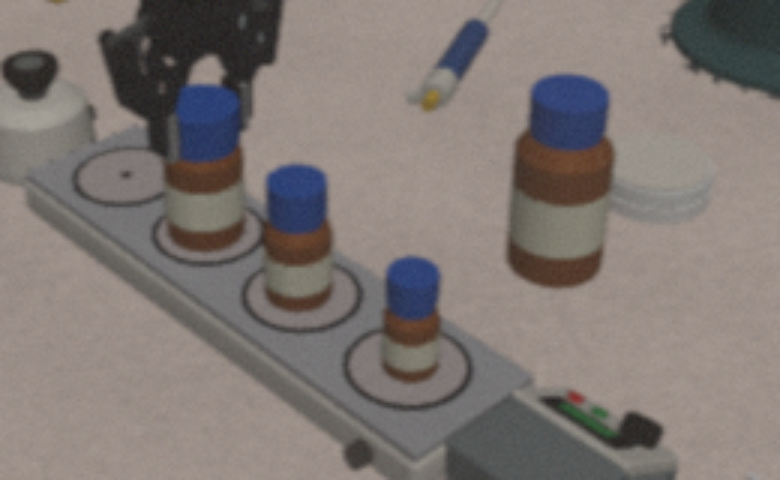

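The 100 ml bottle stands on its ring, base at about (205,235). Releasing it and going to the 250 ml bottle.

```bash
python3 -m creep '[[0,0,0.025,0,0],[0,0,0,0,0],[0,0,0,0,1],[0,0,0,0,1],[0,0,0,0,1],[0,0,0,0,1],[0,0,0,0,1],[0,0,-0.3,0,1],[0,0,-0.6,0,1],[0,0,-0.7,0,1],[0,0,-0.4,0,1],[0.33,-0.4,0,0,1],[0.6,-0.76,0,0,1],[0.6,-0.8,0,0,1],[0.6,-0.8,0,0,1],[0.6,-0.7,0,0,1],[0.3,-0.4,0,0,1],[0.1,-0.12,0,0,1],[0,0,0,0,1],[0,0,0,0,1]]'; python3 w.py .1063 -.1979 .108
python3 - <<'E'
from m import *
p=cam('wrist'); q=proj(p,[.4137,.1346,.143]);print(q,blobs(p,{'250':q}),box(p,[.4137,.1346,.143],.027,.028))
E
```

```text
time: 27.1
tool_pos: [0.4144, 0.134, 0.21]
tcp_rot: [2.069, 2.363, 0.0]
wrist_force: [0.6, 0.4, 0.2]
width: 0.997
grip_force: 0.0
t 27.1 tcp [0.4144 0.134  0.21  ] uv [ 0.1056 -0.1973] yaw 0.13274696360547614 w 0.99748756366478 g 0.0 q [ 0.2559 -0.189   2.1127 -0.0004  1.2173  0.1233]
units to go (tool x,y,z): [ 0.0134 -0.0112  2.0395] spin 0.007469636054761308
[327.3679 210.0236] {'250': array([290.5, 168.5, 362.5, 242.5])} [291.095  167.6547 363.6432 243.4358]
```

```bash
python3 -m creep '[[0.013,-0.011,0.3,0,1],[0,0,0.5,0,1],[0,0,0.5,0,1],[0,0,0.4,0,1],[0,0,0.2,0,1],[0,0,0.14,0,1],[0,0,0,0,1],[0,0,0,0,0],[0,0,0,0,0],[0,0,0,0,0],[0,0,0,0,0],[0,0,0,0,0],[0,0,0,0,0],[0,0,0,0,0]]' 60; python3 w.py -.15 0 .148
```

```text
time: 28.9
tool_pos: [0.4138, 0.1353, 0.1089]
tcp_rot: [2.067, 2.364, 0.003]
wrist_force: [0.2, 0.5, 5.5]
width: 0.616
grip_force: 63.3
t 28.9 tcp [0.4138 0.1353 0.1089] uv [ 0.1069 -0.1978] yaw 0.13345670711560892 w 0.616165421674329 g 63.29682111740112 q [ 0.2588 -0.0842  2.2221 -0.0001  1.0012  0.1253]
units to go (tool x,y,z): [-5.1384  3.9556 -0.7814] spin 0.014567071156089129
```

```bash
python3 -m creep '[[0,0,-0.2,0,0],[0,0,-0.4,0,0],[0,0,-0.5,0,0],[-0.1,0,-0.4,0,0],[-0.3,0,-0.1,0,0],[-0.5,0,0,0,0],[-0.6,0,0,0,0],[-0.7,0,0,0,0],[-0.7,0,0,0,0],[-0.7,0.1,0,0,0],[-0.6,0.2,0,0,0],[-0.5,0.4,0,0,0],[-0.3,0.6,0,0,0],[-0.14,0.7,0,0,0],[0,0.7,0,0,0],[0,0.6,0,0,0],[0,0.4,0,0,0],[0,0.2,0,0,0],[0,0.06,0,0,0],[0,0,0,0,0]]'; python3 w.py -.15 0 .149
```

```text
time: 31.4
tool_pos: [0.6422, -0.0937, 0.1872]
tcp_rot: [-2.068, -2.363, 0.001]
wrist_force: [-0.6, 0.6, -4.2]
width: 0.613
grip_force: 64.0
t 31.4 tcp [ 0.6422 -0.0937  0.1872] uv [-0.1501 -0.0015] yaw 0.13321229258402506 w 0.6126761122248385 g 64.01214480400085 q [-0.1831  0.2458  1.7091 -0.0002  1.1881 -0.3163]
units to go (tool x,y,z): [0.0015 0.03   0.7648] spin 0.012122925840250542
```

```bash
python3 -m creep '[[0,0.03,0.2,0,0],[0,0,0.3,0,0],[0,0,0.15,0,0],[0,0,0.08,0,0],[0,0,0.03,0,0],[0,0,0,0,0],[0,0,0,0,0]]'; python3 w.py -.15 0 .149;  python3 - <<'E'
from m import *
s=cam('scene'); cv2.imwrite('pics/s250c.png',cv2.resize(s['pixels'][140:300,220:480,::-1],None,fx=3,fy=3))
E
```

```text
time: 32.28
tool_pos: [0.6449, -0.0933, 0.1503]
tcp_rot: [2.068, 2.364, 0.001]
wrist_force: [-0.0, 0.8, -3.3]
width: 0.616
grip_force: 64.0
t 32.27 tcp [ 0.6449 -0.0933  0.1503] uv [-0.15    0.0013] yaw 0.13340422159557586 w 0.6155214820658577 g 64.01063561439514 q [-0.1819  0.2787  1.7391  0.      1.1229 -0.3153]
units to go (tool x,y,z): [ 0.0009 -0.0254  0.0269] spin 0.014042215955758497
```

View pics/s250c.png

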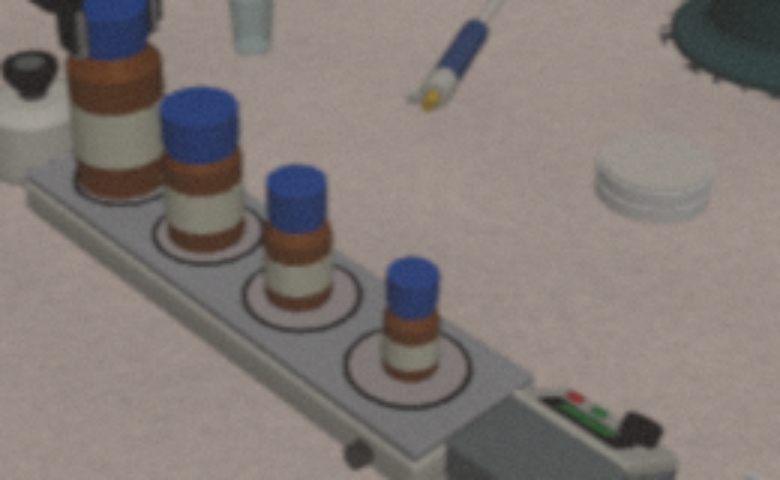

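All four bottles stand upright on their rings, with the 250 ml at (118,180). I'll release it, retreat and check.

```bash
python3 -m creep '[[0,0,0.025,0,0],[0,0,0,0,0],[0,0,0,0,1],[0,0,0,0,1],[0,0,0,0,1],[0,0,0,0,1],[0,0,0,0,1],[0,0,-0.3,0,1],[0,0,-0.6,0,1],[0,0,-0.6,0,1],[0,-0.5,-0.3,0,1],[0,-0.8,0,0,1],[0,-0.8,0,0,1],[0,-0.8,0,0,1],[0,-0.3,0,0,1],[0,0,0,0,1],[0,0,0,0,1]]'
python3 - <<'E'
from w import *
t=cam('top');s=cam('scene')
cv2.imwrite('pics/end.png',np.vstack([t['pixels'][100:300],s['pixels'][100:300]])[:,:,::-1])
for k,u in zip(['25','50','100','250'],[.15,.05,-.05,-.15]):
    r,h,z=B[k]; z+=.04; g=C+u*np.array([-np.sin(th),np.cos(th)])
    bt=blobs(t,{k:proj(t,[*g,z])})[k];bs=blobs(s,{k:proj(s,[*g,z])})[k]
    o=least_squares(lambda X:np.r_[box(t,X,r,h)-bt,box(s,X,r,h)-bs],[*g,z],loss='soft_l1')
    print(k,np.array(uv(o.x))-[u,0],o.x[2]-z,np.abs(o.fun).max())
E
```

```text
time: 34.45
tool_pos: [0.4873, -0.1146, 0.2392]
tcp_rot: [2.067, 2.364, 0.001]
wrist_force: [0.1, -0.1, -0.1]
width: 1.002
grip_force: 0.0
25 [ 0.0017 -0.0002] 0.0006054576061740452 1.358356094431258
50 [-0.0018  0.0021] 0.0005427225813396941 1.5817697846005672
100 [-0.      0.0023] -0.00025723075996669786 1.4003556058140134
250 [0.0008 0.0023] -0.00030921546412290835 3.9911778834558618
```

View pics/end.png

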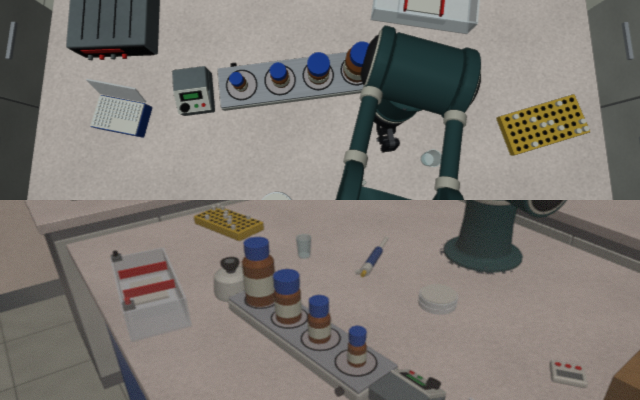

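All four stand upright within about 3 mm of their marks (scene: 25 ml at (357,347) beside the control box, 250 ml at (258,270) at the far end), and the arm is clear.

```bash
python3 -c "
from workcell import bot
print(bot.finish_job())"
```

```text
the job is handed in; nothing more can be done
None
```

All four bottles stand upright on their ring marks, each within about 3 mm by my camera measurement, in order from the 25 ml next to the control box to the 250 ml at the far end; the job was handed in at about 35 s, and no verdict was returned.

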